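Latch the prescription card carriage and hold the spring clip open over the card

TASK

At the dispensing counter, slide the card carriage along its rail by its black tab until it snaps home past the spring catch, and let go of the tab so that the catch alone holds it. Then squeeze the tails of the green spring clip wide open, lift it off the rack and lower it, still gaping, over the top edge of the standing card at the red stripe, with the jaws about half-way down over the edge on either side and not touching the card. Finish while holding the clip open there, ready for a slip to be tucked in; leave the black clip, the stapler, the jar and the bowl where they are.

Things in the scene. Friction and masses are not known exactly. Their poses are not given: they have to be found in the camera images.
- slide_base: fixed dark wood base of the card slide, 160 x 270 x 12 mm, origin at the centre of its underside; its x is the card's normal, its y the sliding direction, brass end stops 22 mm tall at both y ends. It may stand on the robot's left or right, turned up to 0.35 rad
- carriage (a joint): travel of the aluminium card carriage along the base's +y (m): starts at 0 to 0.05; 0.10 = home against the end stop. From about 0.081 a sprung steel roller at the far (+x) side resists (up to about 8 N along the slide); past about 0.091 it drops behind the bump, pulls the carriage the rest of the way and keeps it home. Sliding friction under 1 N
- tab_top (a point): centre of the top face of the carriage's black upright push tab: 24 mm (base x) by 10 mm (base y) and 45 mm tall, top 73 mm above the table, carriage plate 28 mm above the table below it. It stands 73 mm in front (-x) of the card. Axes as the base; push towards +y. It moves with the carriage
- card_mark (a point): point on the middle of the top edge of the upright white card at the 20 mm wide red stripe, 115 mm above the table. The card is 4 mm thick (x), 110 mm wide (y) and stands in a holder 40 mm above the table; the stripe's centre is 25 mm towards +y from the card's middle. x is the card's normal, y runs along its edge; moves with the carriage
- rack: fixed clip rack: dark wood base 90 x 220 x 12 mm with an upright steel plate 4 mm thick (x), 200 mm long (y), top 65 mm above the table; origin at the centre of the underside. The green and the black clip bite it about 50 mm either side of its middle, either one on either side; at the plate's ends stand brass posts 52 mm high
- clip_tails (a point): green spring clip: point midway between its two tails, 35 mm above the pivot pin. x is the direction across the jaws (squeeze the tails along x), y along the pin, z from jaws up to tails. The clip is 36 mm wide (y); the tails are flat plates reaching from 5 to 50 mm above the pin; while parked their tops are 118 mm above the table
- clip_mouth (a point): green clip: point midway between the two jaw tips, 34 mm below the pivot pin (pin radius 3.5 mm). Axes as point clip_tails. Fully open the tips gape about 23 mm and narrow towards the pin; the free depth up to the pin is 30 mm
- clip_front (a joint): opening angle of each jaw of the green clip (rad; both turn alike): 0 = biting a 4 mm plate as parked, 0.28 = wide open at the stop, -0.055 = shut empty. Released, the spring shuts it
- clip2_tails (a point): the like point of the black spring clip of the same size on the same rack: leave it alone
- stapler: grey and black desk stapler, 140 x 40 x 60 mm, at the left of the work; leave it. Origin at the centre of its underside, long axis y
- jar: white ceramic jar, 70 mm across, 100 mm tall, beyond the work; leave it. Origin under its centre
- bowl: brass bowl, 90 mm across, 45 mm tall; leave it. Origin under its centre
- clip: the green clip as a whole (60 g, varies), origin on its pivot pin, 68.5 mm above the table while parked; axes as point clip_tails. Parked, the tails spread to 51 mm over their outer faces at the top; squeezed fully they are parallel, 24 mm over their outer faces, at a firm stop. Squeezing takes 3 N at first and about 9 N at full opening
Not all that is in view belongs to the job. What is meant by the clip is not orange, and is the smaller of those in its own colour.

How it is judged:
On the way, in this order (a step that is already met when the one before it is completed fails the run):
1. the carriage is home in its spring catch with nothing touching it (value of joint carriage above 0.0965 m and contact force between carriage and the arm below 0.1 N and contact force between carriage and the fingers below 0.1 N), for 0.3 s.
2. the green clip is squeezed open and lifted clear of the rack (value of joint clip_front above 0.2 rad and contact force between clip and the fingers above 2 N and contact force between clip and rack below 0.1 N and height (world z) of clip_mouth above 0.07 m), for 0.1 s.
At the end, for the whole second after the job is handed in: carriage home (over 96.5 mm); green clip held (over 2 N), jaws open over 0.2 rad, at rest, under 0.5 N on card and carriage, 0.1 N on rack; point between jaw tips 7 to 34 mm below the card edge, within 9 mm of its mid-plane and 12 mm of the stripe centre; turned, tilted under 0.3 rad (value of joint carriage above 0.0965 m and value of joint clip_front above 0.2 rad and contact force between clip and the fingers above 2 N and contact force between clip and rack below 0.1 N and contact force between clip and carriage below 0.5 N and linear speed of clip below 0.03 m/s and z of clip_mouth in the frame of card_mark between -0.034 and -0.007 m and x of clip_mouth in the frame of card_mark between -0.009 and 0.009 m and y of clip_mouth in the frame of card_mark between -0.012 and 0.012 m and angle between the x axis of clip_mouth and the x axis of card_mark, either way round below 0.3 rad and angle between clip_mouth's own z axis and vertical below 0.3 rad); the arm keeps its last pose, push and grip.
It fails at once if the black clip, the stapler, the jar or the bowl was moved by more than 25 mm (distance of any of clip2_tails, stapler, jar, bowl from where it was at the start of the episode above 0.025 m).
It also fails if it takes over 64 s, if anything falls off the work surface, if the arm or the gripper's body presses on something with over 40 N, if the wrist force passes 120 N, or if a joint passes its speed limit or range.

ROBOT

A 7-joint arm with a two-finger parallel gripper is mounted at the origin on the work surface. World frame = base frame: x ahead of the robot, y to its left, z up, the work surface at z = 0. Lengths are in m, angles in rad, forces in N, time in s.
With the tool pointing down it reaches from about 0.4 to 0.85 m from the base axis. Payload 10.4 kg.
Tool frame: the origin (TCP) lies at the very end of the fingers, on their centre line; the grasp point (between the pads) lies 19 mm behind it; z points along the fingers, y is the direction in which the jaws open and shut (so a half turn about z gives the same grasp; the last joint's range is limited). The gripper opens to 87 mm and grips with 3 to 60 N. Pads are 19 mm wide; open, the fingers measure 117 mm over their backs; the gripper's body (75 mm by 190 mm) begins 51 mm behind the grasp point.
Start: joints at [1.316, 0.332, -0.065, 1.46, 0.022, 1.35, -0.088], TCP at [0.144, -0.608, 0.223] pointing down, gripper open.
Joint ranges: [-2.6, 2.6], [-0.5, 2.12], [-1.47, 1.34], [0.16, 2.42], [-1.27, 4.41], [0.06, 2.06], [-2.6, 2.6]. Speed limits (rad/s): [2.22, 2.22, 2.79, 2.79, 3.14, 3.14, 3.14].

INTERFACE

Orientations are given as a unit quaternion [w, x, y, z].
In Python, from cell import robot, optics, hand_in gives the robot as it stands.
- The arm moves only by the tool arm_command, never from a script. Its argument "targets" is a list of rows, each a list of 3 entries, a list of its own where there are three numbers: the shift along the tool's x, y, z in m, then the turn, a rotation vector about the tool's x, y, z in rad, then the finger opening in m, from 0 to 0.087. A call has 1 to 20 rows; each row is the pose to reach, as a shift and turn from the pose measured when the call began, along the tool's axes at that moment; what a row does not reach only later rows make up. A row lasts 1/8 s, in which the tool goes at most 62.5 mm and 10.7 degrees, less where a joint would pass 70% of its speed; a pose out of reach is approached as far as the arm can. A call with a gripper value outside its range is refused whole. The fingers move at their own pace and stop on an object; the grip force is fixed at half the most. Time passes only in rows, so rows that repeat a pose let the fingers close. It gives the time, the measured TCP pose, the force and the opening at its end, in the units of the state.
- robot.get_obs(): the state, without advancing time (a new reading comes with each control period).
- optics.get_image(name): name is "side" or "top" or "wrist"; returns a dict with "frame" (400x640x3 uint8, blue, green, red), "z_map" (400x640 float32, m along the optical axis (not along the pixel's ray), 0 where there is no reading), "fx", "fy", "cx", "cy" (pixels), "eye" and "orientation" of the camera in the world; the wrist camera has in their place "hand_eye" (4x4, takes a point from camera to tool coordinates, whose origin is the TCP and whose axes are the flange's). Camera axes: x right, y down, z forward; pixel columns grow to the right and rows downward; lengths in m; the calibration is good to about 2 mm. A picture is of the moment at which its call begins: read the wrist's pose just before it.
- hand_in(): hands the job in, once; it reports no verdict.
Trained networks look in the newest picture that a camera, given by its name, has taken for a name from the list of things; names that differ only in an ending like _2 or _b are one class to them, and where a whole thing is asked for, a point or a joint stands for the part that bears it (a point fixed in the world has none). Each returns a list of dicts, best first, with "conf" (0 to 1); they miss things now and then, are a little off and sometimes report something else, mostly with a low value. They report only what shows in the picture. A call takes as long as a camera call. They do not tell look-alikes from the thing itself.
- optics.silhouettes(target, camera): "pixels" (400x640 bool, what is visible of it) and "box" ([left, top, right, bottom] in pixels, round what is visible of it).
The state is a dict: "clock": time; "joints": joint angles; "joint_velocities": joint speeds; "joint_efforts": joint torques, N m; "tool_pos": TCP position; "tcp_rot": TCP orientation; "force": force on the tool from outside, world axes, zero at the start; "wrist_torque": the same for the moment, N m; "gripper_width": finger opening in m.
Only numpy, scipy, OpenCV 4.12 (cv2) and the standard library are available. Lean on these libraries where they do the work, as an engineer would, in place of code of your own. Each camera call takes 0.05 s, during which the arm holds its last target. There are 200 camera calls.

## Working session

There is one attempt and no reset: what is moved stays moved. The work goes in short steps, Python scripts to look and compute and a tool call to move; the robot and the scene stay as the last step left them, time stands still between calls to the robot, and variables do not carry over. Pictures are saved under pics/ and viewed, about 8 in all and at most 12, crops included, and the job is handed in when it is done.

Besides the shell and the picture viewer there is one more tool, called after "Emit:" in YAML: its name, and indented under it one key for each argument. arm_command: Moves the arm, as the interface text tells. Its arguments: {"type":"object","properties":{"targets":{"type":"array","items":{"type":"array"}}},"required":["targets"]}

```bash
ls; mkdir -p pics
cat > h.py <<'E'
import numpy as np, cv2
from scipy.spatial.transform import Rotation as R
from cell import robot, optics, hand_in
def q2R(q): return R.from_quat(np.r_[q[1:],q[0]]).as_matrix()
def look(name):
    o=robot.get_obs(); d=optics.get_image(name)
    if name=="wrist":
        T=np.eye(4);T[:3,:3]=q2R(o["tcp_rot"]);T[:3,3]=o["tool_pos"];T=T@np.array(d["hand_eye"])
    else:
        T=np.eye(4);ori=np.array(d["orientation"])
        T[:3,:3]=ori if ori.shape==(3,3) else q2R(ori);T[:3,3]=d["eye"]
    z=d["z_map"];v,u=np.mgrid[:400,:640]
    P=np.stack([(u-d["cx"])/d["fx"]*z,(v-d["cy"])/d["fy"]*z,z],-1)@T[:3,:3].T+T[:3,3]
    P[z<=0]=np.nan
    return d,P,T
E
python3 - <<'E'
from h import *
o=robot.get_obs(); print(o)
ims=[]
for c in ["top","side"]:
    d,P,T=look(c); print(c,T.round(3).tolist(),d["fx"])
    cv2.imwrite(f"pics/{c}0.png",d["frame"])
    for n in ["slide_base","tab_top","card_mark","rack","clip","clip2_tails","stapler","jar","bowl"]:
        for s in optics.silhouettes(n,c)[:3]:
            m=s["pixels"]; p=P[m]; print(n,round(s["conf"],2),s["box"],m.sum(),np.nanmedian(p,0).round(3),"zmax",np.nanpercentile(p[:,2],98).round(3))
E
```

```text
pics
{'clock': 0.0, 'joints': array([ 1.31639999,  0.33285456, -0.06472765,  1.46089516,  0.02157575,
        1.34990533, -0.08850938]), 'joint_velocities': array([-2.51518346e-05, -8.70286374e-04,  1.11201470e-03, -3.17922782e-04,
       -1.53435123e-03,  2.38276701e-03, -2.09588340e-03]), 'joint_efforts': array([-1.13784794e-03, -6.23242950e+01,  2.40759202e-02, -3.89909542e+01,
       -6.14338880e-02,  3.93756072e-02,  1.21135731e-04]), 'tool_pos': array([ 0.14351339, -0.60792003,  0.22178685]), 'tcp_rot': array([-6.77579666e-04,  9.93289271e-01,  1.15654471e-01, -9.39557802e-05]), 'force': array([-0.00485345, -0.09221602,  0.04265677]), 'wrist_torque': array([-0.00887125, -0.00503191, -0.02901373]), 'gripper_width': 0.08717481311911292}
top [[0.004, -0.983, 0.182, 0.462], [-0.999, 0.003, 0.039, -0.019], [-0.039, -0.182, -0.983, 1.06], [0.0, 0.0, 0.0, 1.0]] 379.9592183937467
slide_base 0.69 [205.2, 217.7, 308.6, 292.5] 5686 [0.524 0.185 0.013] zmax 0.096
slide_base 0.3 [366.7, 207.3, 386.1, 230.9] 273 [ 0.614 -0.13   0.079] zmax 0.113
slide_base 0.29 [406.0, 219.2, 421.5, 239.7] 2
[... 1281 characters left out ...]
k 0.75 [321.2, 180.3, 389.4, 224.3] 1328 [ 0.582 -0.16   0.014] zmax 0.065
clip 0.9 [374.6, 203.8, 405.0, 244.6] 569 [ 0.426 -0.114  0.068] zmax 0.118
clip 0.68 [363.1, 169.0, 378.5, 191.6] 238 [ 0.582 -0.224  0.086] zmax 0.115
clip 0.64 [325.7, 157.5, 335.9, 183.0] 192 [ 0.736 -0.205  0.049] zmax 0.079
clip2_tails 0.68 [337.9, 178.1, 354.1, 203.5] 270 [ 0.612 -0.126  0.086] zmax 0.115
clip2_tails 0.34 [275.5, 239.9, 333.7, 304.5] 1883 [0.527 0.174 0.03 ] zmax 0.114
stapler 0.83 [202.0, 318.7, 257.3, 369.5] 1344 [0.521 0.435 0.049] zmax 0.06
jar 0.92 [283.4, 164.3, 300.4, 195.3] 569 [ 0.774 -0.066  0.073] zmax 0.103
bowl 0.85 [412.6, 160.7, 435.0, 185.6] 437 [ 0.486 -0.44   0.029] zmax 0.047
```

Run:
```python
import cv2,numpy as np
a=cv2.imread("pics/top0.png")[130:320,130:530]; cv2.imwrite("pics/a.png",cv2.resize(a,None,fx=2,fy=2,interpolation=cv2.INTER_CUBIC))
b=cv2.imread("pics/side0.png")[140:350,190:450]; cv2.imwrite("pics/b.png",cv2.resize(b,None,fx=2.8,fy=2.8,interpolation=cv2.INTER_CUBIC))
```

```text
(no output)
```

View pics/a.png

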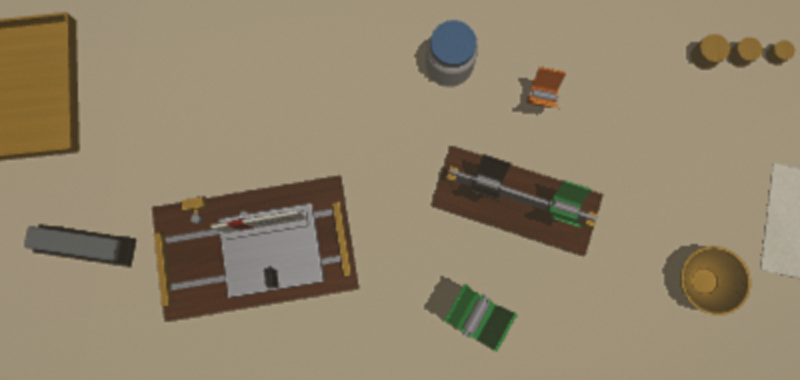

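View pics/b.png

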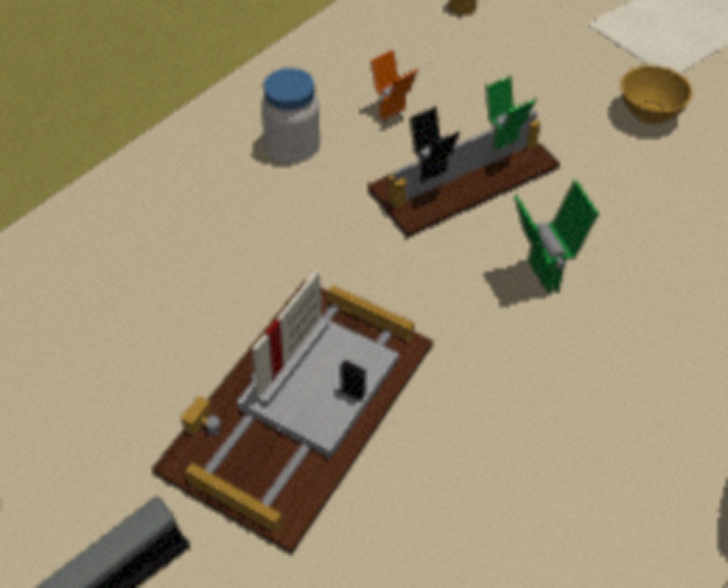

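The green clips are at zoomed top (570,203), on the rack, and at (480,315), larger and free-standing. The one on the rack is the smaller and fits the description. The orange clip at (545,88) is ruled out. In the slide, the tab is at (271,277), the red stripe at (235,224) and the roller at (195,210). So base +y points to the robot's left and +x away from it.

```bash
cat > meas.py <<'E'
from h import *
for c in ["top","side"]:
    d,P,T=look(c); f=d["frame"].astype(int); z=P[...,2]
    def box(m,pct=1):
        p=P[m]; p=p[:,:2].astype(np.float32); r=cv2.minAreaRect(p*1000); return len(p),np.round(r[0],1),np.round(r[1],1),round(r[2],1),P[m].mean(0).round(4)
    def reg(x0,x1,y0,y1,z0,z1): return (P[...,0]>x0)&(P[...,0]<x1)&(P[...,1]>y0)&(P[...,1]<y1)&(z>z0)&(z<z1)
    S=(0.40,0.66,0.02,0.36)
    print(c,"base",box(reg(*S,.009,.016)))
    print(" plate",box(reg(*S,.025,.031)))
    print(" tab",box(reg(*S,.066,.08)&(P[...,0]<.52)))
    print(" tab all",box(reg(*S,.045,.08)&(f.max(-1)<90)))
    print(" card",box(reg(*S,.085,.13)))
    print(" cardtop",box(reg(*S,.108,.13)))
    red=(f[...,2]>f[...,1]*2)&(f[...,2]>90)
    print(" stripe",box(reg(*S,.05,.13)&red))
    K=(0.5,0.68,-0.29,-0.07)
    print(" rackbase",box(reg(*K,.009,.016)))
    print(" rackplate",box(reg(*K,.055,.069)))
    g=(f[...,1]>f[...,2]*1.4)&(f[...,1]>f[...,0]*1.2)
    print(" green",box(reg(*K,.075,.13)&g)); print(" greentop",box(reg(*K,.108,.13)&g))
E
python3 meas.py
```

```text
top base (2615, array([523.9, 205.2]), array([159.6, 303.4]), 9.7, array([0.5265, 0.1979, 0.0114]))
 plate (1256, array([531.7, 187.5]), array([137.3, 261.3]), 5.7, array([0.5162, 0.1647, 0.0274]))
 tab (39, array([483.9, 155.7]), array([23.7,  9.9]), 9.2, array([0.4837, 0.1551, 0.0717]))
 tab all (88, array([513.9, 157.4]), array([ 83.5, 103.9]), 10.4, array([0.5159, 0.1591, 0.0671]))
 card (137, array([555.6, 167.5]), array([  4.8, 108.3]), 9.5, array([0.5549, 0.1675, 0.107 ]))
 cardtop (85, array([555.6, 167.4]), array([  4.8, 107.7]), 9.5, array([0.5555, 0.1682, 0.1133]))
 stripe (8, array([551.5, 190.8]), array([ 2.5, 11.6]), 14.4, array([0.552, 0.19 , 0.114]))
 rackbase (1473, array([ 592.8, -175. ]), array([219.3,  89.5]), 71.4, array([ 0.587 , -0.1726,  0.0115]))
 rackplate (115, array([ 594.9, -176.4]), array([198.5,  19. ]), 72.0, array([ 0.5943, -0.1717,  0.0635]))
 green (150, array([ 575.8, -227.7]), array([33.6, 49.9]), 70.7, array([ 0.5828, -0.2304,  0.0976]))
 greentop (48, array([ 575.9, -227.2]), array([32.7, 49.9]), 70.8, array([ 0.5782, -0.2283,  0.1116]))
side ba
[... 390 characters left out ...]
229, array([554.3, 170.7]), array([  6.4, 110.3]), 9.6, array([0.5527, 0.1738, 0.1036]))
 cardtop (95, array([554.4, 170.1]), array([  6.3, 109.1]), 9.5, array([0.5533, 0.1737, 0.1135]))
 stripe (11, array([551.2, 193.3]), array([ 5.4, 13. ]), 4.3, array([0.5507, 0.1926, 0.1156]))
 rackbase (673, array([ 592.1, -171.7]), array([219.2,  92.8]), 71.6, array([ 0.5762, -0.1602,  0.0124]))
 rackplate (119, array([ 589.9, -171.3]), array([202.2,  14.3]), 72.4, array([ 0.5918, -0.1677,  0.0614]))
 green (161, array([ 587.1, -179.7]), array([133.3,  50.1]), 73.8, array([ 0.5805, -0.2198,  0.0953]))
 greentop (28, array([ 574.5, -222.6]), array([34.7, 49.2]), 76.2, array([ 0.5752, -0.2256,  0.1121]))
```

```bash
cat >> h.py <<'E'
def goto(x,y,z,yaw_deg):
    "shift, turn (tool axes) to reach world x,y,z pointing down with tool x at yaw"
    o=robot.get_obs(); A=q2R(o["tcp_rot"]); a=np.radians(yaw_deg)
    B=np.array([[np.cos(a),np.sin(a),0],[np.sin(a),-np.cos(a),0],[0,0,-1]])
    print((A.T@(np.r_[x,y,z]-o["tool_pos"])).round(4),R.from_matrix(A.T@B).as_rotvec().round(3))
E
python3 -c "
from h import *
goto(.40,-.42,.23,9.6);goto(.50,-.15,.23,9.6);goto(.488,.1225,.15,9.6);goto(.488,.1225,.043,9.6)"
```

```text
[ 0.2928 -0.1244 -0.0074] [ 0.    -0.     0.064]
[ 0.4522 -0.3642 -0.0074] [ 0.    -0.     0.064]
[ 0.5031 -0.6321  0.0726] [ 0.    -0.     0.064]
[ 0.5031 -0.6321  0.1796] [ 0.    -0.     0.064]
```

Emit:
arm_command:
  targets:
    - [[0.15,-0.06,-0.007],[0,0,0.03],0.0]
    - [[0.29,-0.124,-0.007],[0,0,0.064],0.0]
    - [[0.29,-0.124,-0.007],[0,0,0.064],0.0]
    - [[0.29,-0.124,-0.007],[0,0,0.064],0.0]
    - [[0.29,-0.124,-0.007],[0,0,0.064],0.0]
    - [[0.29,-0.124,-0.007],[0,0,0.064],0.0]
    - [[0.452,-0.364,-0.007],[0,0,0.064],0.0]
    - [[0.452,-0.364,-0.007],[0,0,0.064],0.0]
    - [[0.452,-0.364,-0.007],[0,0,0.064],0.0]
    - [[0.452,-0.364,-0.007],[0,0,0.064],0.0]
    - [[0.452,-0.364,-0.007],[0,0,0.064],0.0]
    - [[0.503,-0.632,0.073],[0,0,0.064],0.0]
    - [[0.503,-0.632,0.073],[0,0,0.064],0.0]
    - [[0.503,-0.632,0.073],[0,0,0.064],0.0]
    - [[0.503,-0.632,0.073],[0,0,0.064],0.0]
    - [[0.503,-0.632,0.073],[0,0,0.064],0.0]
    - [[0.503,-0.632,0.073],[0,0,0.064],0.0]
    - [[0.503,-0.632,0.073],[0,0,0.064],0.0]

```text
clock: 3.35
tool_pos: [0.4884, 0.1209, 0.1497]
tcp_rot: [0.0, 0.997, 0.083, 0.0]
force: [-0.1, -0.2, 0.6]
gripper_width: 0.0
```

Emit:
arm_command:
  targets:
    - [[0,0,0.05],[0,0,0],0.0]
    - [[0,0,0.107],[0,0,0],0.0]
    - [[0,0,0.107],[0,0,0],0.0]
    - [[0,-0.015,0.107],[0,0,0],0.0]
    - [[0,-0.03,0.107],[0,0,0],0.0]
    - [[0,-0.04,0.107],[0,0,0],0.0]
    - [[0,-0.05,0.107],[0,0,0],0.0]
    - [[0,-0.06,0.107],[0,0,0],0.0]
    - [[0,-0.06,0.107],[0,0,0],0.0]

```text
clock: 4.47
tool_pos: [0.478, 0.1811, 0.0426]
tcp_rot: [0.0, 0.996, 0.084, -0.0]
force: [-0.5, -0.4, -0.4]
gripper_width: 0.0004
```

```bash
python3 meas.py | egrep "top|side|card"
python3 - <<'E'
from h import *
d,P,T=look("side"); cv2.imwrite("pics/c.png",cv2.resize(d["frame"][200:350,190:400],None,fx=3,fy=3))
E
```

```text
top base (1490, array([524.5, 203.1]), array([159.7, 299.1]), 9.7, array([0.5621, 0.1289, 0.0115]))
 card (146, array([505.9, 151. ]), array([146.3,  56.8]), 37.6, array([0.518 , 0.1625, 0.1157]))
 cardtop (115, array([506.1, 150.5]), array([145.5,  55.8]), 36.4, array([0.5091, 0.1564, 0.121 ]))
 greentop (47, array([ 576. , -226.9]), array([32.6, 50.1]), 71.3, array([ 0.5786, -0.2283,  0.1123]))
side base (1516, array([525.2, 191.5]), array([160.4, 269.8]), 9.6, array([0.4953, 0.2371, 0.0123]))
 card (384, array([496.5, 187.5]), array([115.1, 171.9]), 10.0, array([0.4977, 0.2155, 0.1133]))
 cardtop (270, array([496.5, 187.5]), array([115.1, 171.9]), 10.0, array([0.4785, 0.2107, 0.1204]))
 greentop (0, array([0., 0.]), array([0., 0.]), 0.0, array([nan, nan, nan]))meas.py:5: RuntimeWarning: Mean of empty slice.
  p=P[m]; p=p[:,:2].astype(np.float32); r=cv2.minAreaRect(p*1000); return len(p),np.round(r[0],1),np.round(r[1],1),round(r[2],1),P[m].mean(0).round(4)
  ret = um.true_divide(
```

View pics/c.png

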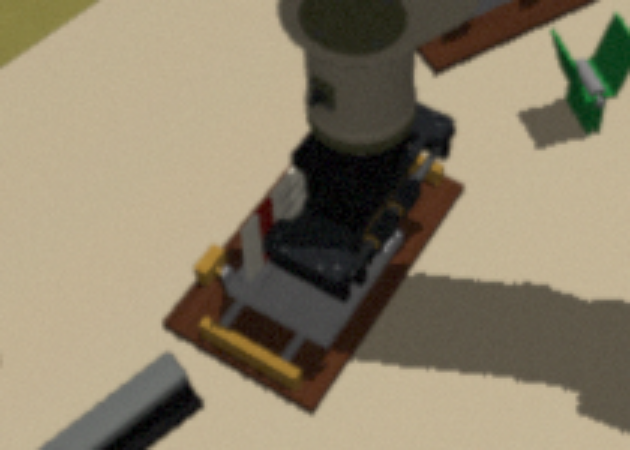

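The picture shows the carriage moving with the tab, with about 30 mm of gap left to the brass stop at (250,350).

Emit:
arm_command:
  targets:
    - [[0,-0.01,0],[0,0,0],0.0]
    - [[0,-0.018,0],[0,0,0],0.0]
    - [[0,-0.022,0],[0,0,0],0.0]
    - [[0,-0.024,0],[0,0,0],0.0]

```text
clock: 5.12
tool_pos: [0.4752, 0.1981, 0.0422]
tcp_rot: [0.004, 0.997, 0.081, -0.001]
force: [0.5, -19.7, 8.5]
gripper_width: 0.0009
```

Emit:
arm_command:
  targets:
    - [[0,-0.003,0],[0,0,0],0.0]
    - [[0,-0.006,0],[0,0,0],0.0]

```text
clock: 5.38
tool_pos: [0.4745, 0.2018, 0.0422]
tcp_rot: [0.006, 0.997, 0.08, -0.001]
force: [-1.3, -8.1, 7.5]
gripper_width: 0.0008
```

Emit:
arm_command:
  targets:
    - [[0,-0.005,0],[0,0,0],0.0]
    - [[0,-0.008,0],[0,0,0],0.0]
    - [[0,-0.011,0],[0,0,0],0.0]

```text
clock: 5.75
tool_pos: [0.4726, 0.2135, 0.042]
tcp_rot: [0.006, 0.997, 0.08, -0.001]
force: [0.1, -2.9, -0.8]
gripper_width: 0.0005
```

Run:
```python
from h import *
d,P,T=look("side"); cv2.imwrite("pics/d.png",cv2.resize(d["frame"][230:350,200:360],None,fx=4,fy=4))
```

```text
(no output)
```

View pics/d.png

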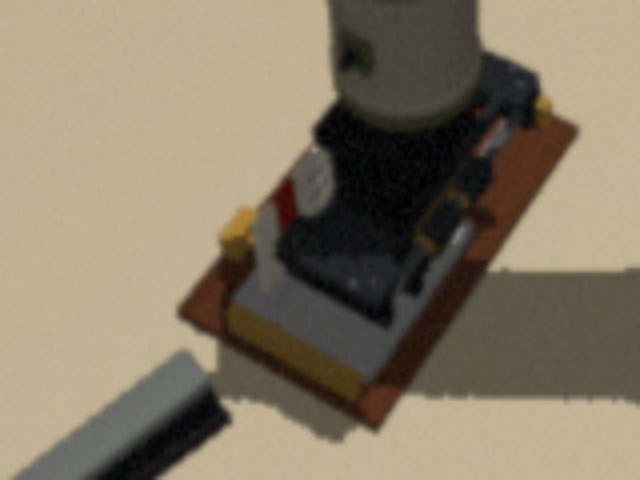

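The carriage plate now meets the brass stop at (290,340), so it is home. I'll back off and rise.

Emit:
arm_command:
  targets:
    - [[0,0.025,0],[0,0,0],0.0]
    - [[0,0.025,0],[0,0,0],0.0]
    - [[0,0.025,0],[0,0,0],0.0]
    - [[0,0.025,-0.06],[0,0,0],0.0]
    - [[0,0.025,-0.12],[0,0,0],0.0]
    - [[0,0.025,-0.19],[0,0,0],0.05]
    - [[0,0.025,-0.19],[0,0,0],0.087]
    - [[0,0.025,-0.19],[0,0,0],0.087]

```text
clock: 6.8
tool_pos: [0.4768, 0.1917, 0.2323]
tcp_rot: [0.006, 0.997, 0.081, -0.001]
force: [-0.8, -1.1, -0.2]
gripper_width: 0.0226
```

```bash
python3 -c "
from h import *
print(robot.get_obs()['joints'].round(2))
goto(.5755,-.2245,.20,72);goto(.5755,-.2245,.20,-108);goto(.51,0,.23,45)"; python3 meas.py | egrep "top|side|card|stri"
```

```text
[ 0.2   0.15 -0.73  1.7   0.11  1.34 -1.97]
[0.0305 0.4262 0.0372] [ 0.009  0.009 -1.095]
[0.0305 0.4262 0.0372] [ 0.01  -0.01   2.047]
[0.0019 0.1945 0.0045] [ 0.011  0.006 -0.624]
top base (2155, array([526.8, 188. ]), array([159.4, 268.7]), 9.8, array([0.5479, 0.1403, 0.0115]))
 card (99, array([545.7, 226.4]), array([ 4.7, 78.2]), 9.8, array([0.545 , 0.2256, 0.1065]))
 cardtop (58, array([545.7, 226.7]), array([ 4.5, 77.6]), 10.0, array([0.5455, 0.2269, 0.1133]))
 stripe (0, array([0., 0.]), array([0., 0.]), 0.0, array([nan, nan, nan]))
 greentop (43, array([ 575.7, -227.3]), array([32.6, 50.8]), 71.1, array([ 0.577 , -0.228 ,  0.1122]))
side base (1992, array([525.1, 190.9]), array([160.8, 271.3]), 9.5, array([0.5102, 0.1765, 0.0124]))
 card (261, array([541.7, 244.2]), array([  6.9, 109.6]), 9.4, array([0.5401, 0.2472, 0.1036]))
 cardtop (103, array([541.7, 244.1]), array([  6.9, 109.4]), 9.4, array([0.5407, 0.2463, 0.1141]))
 stripe (0, array([0., 0.]), array([0., 0.]), 0.0, array([nan, nan, nan]))
 greentop (34, array([ 574.6, -224.9]), array([33.7, 52. ]), 70.1, array([ 0.5761, -0.2251,  0.1119]))meas.py:5: RuntimeWarning: Mean of empty slice.
  p=P[m]; p=p[:,:2].astype(np.float32); r=cv2.minAreaRect(p*1000); return len(p),np.round(r[0],1),np.round(r[1],1),round(r[2],1),P[m].mean(0).round(4)
  ret = um.true_divide(
```

Emit:
arm_command:
  targets:
    - [[0.002,0.06,0.005],[0,0,-0.15],0.087]
    - [[0.01,0.12,0.005],[0.005,0,-0.33],0.087]
    - [[0.01,0.19,0.005],[0.01,0.005,-0.5],0.087]
    - [[0.02,0.25,0.01],[0.01,0.005,-0.68],0.087]
    - [[0.03,0.31,0.03],[0.01,0.01,-0.85],0.087]
    - [[0.03,0.37,0.037],[0.01,0.01,-1.02],0.087]
    - [[0.0305,0.4262,0.037],[0.009,0.009,-1.095],0.087]
    - [[0.0305,0.4262,0.037],[0.009,0.009,-1.095],0.087]
    - [[0.0305,0.4262,0.037],[0.009,0.009,-1.095],0.087]
    - [[0.0305,0.4262,0.037],[0.009,0.009,-1.095],0.087]

```text
clock: 8.15
tool_pos: [0.5748, -0.2227, 0.1983]
tcp_rot: [-0.001, 0.808, 0.589, -0.001]
force: [0.9, -0.4, -0.3]
gripper_width: 0.0872
```

Run:
```python
from h import *
print(robot.get_obs()['joints'].round(2))
d,P,T=look("wrist"); f=d["frame"].astype(int); cv2.imwrite("pics/e.png",d["frame"])
near=(abs(P[...,0]-.5755)<.06)&(abs(P[...,1]+.2245)<.06)&(P[...,2]>.075)&(P[...,2]<.135)
g=(f[...,1]>f[...,2]*1.3)&(f[...,1]>f[...,0]*1.2)&near
for z0 in (.075,.09,.105,.112):
    m=g&(P[...,2]>z0); p=P[m]
    if len(p)>5: print(z0,len(p),cv2.minAreaRect((p[:,:2]*1000).astype(np.float32)),np.nanpercentile(p[:,2],98))
pl=(abs(P[...,0]-.5925)<.07)&(abs(P[...,1]+.173)<.12)&(P[...,2]>.06)&(P[...,2]<.069)&~g; p=P[pl]
print(len(p),cv2.minAreaRect((p[:,:2]*1000).astype(np.float32)))
goto(.5755,-.2245,.086,72)
```

```text
[ 0.7   0.38 -0.52  1.49  0.19  1.33 -0.15]
0.075 1284 ((575.4805908203125, -227.58099365234375), (36.092140197753906, 49.91832733154297), 70.98793029785156) 0.11492612071553827
0.09 902 ((575.532958984375, -227.42893981933594), (35.77050018310547, 49.91832733154297), 70.98793029785156) 0.11505912935614616
0.105 498 ((575.5331420898438, -227.3156280517578), (35.16164016723633, 50.0726318359375), 71.48828125) 0.11515010172140386
0.112 278 ((575.5331420898438, -227.3156280517578), (35.16164016723633, 50.0726318359375), 71.48828125) 0.1152642833156472
472 ((591.409912109375, -174.41006469726562), (199.12197875976562, 16.52528953552246), 68.39008331298828)
[-0.0014  0.0014  0.1126] [-0.003  0.001  0.003]
```

View pics/e.png

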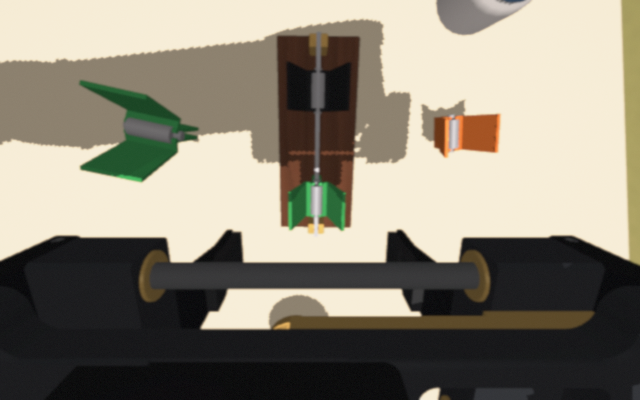

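The crop shows the parked green clip at (317,205). It is visibly smaller than the loose green one at (150,130), and the black clip is at (318,88). I'll descend and squeeze.

Emit:
arm_command:
  targets:
    - [[-0.003,0.002,0.05],[0,0,0],0.087]
    - [[-0.003,0.002,0.1],[0,0,0],0.087]
    - [[-0.003,0.002,0.112],[0,0,0],0.087]
    - [[-0.003,0.002,0.112],[0,0,0],0.087]

```text
clock: 8.7
tool_pos: [0.5759, -0.2253, 0.0873]
tcp_rot: [-0.001, 0.808, 0.589, -0.001]
force: [0.2, -0.8, 0.8]
gripper_width: 0.0868
```

Emit:
arm_command:
  targets:
    - [[0,0,0],[0,0,0],0.06]
    - [[0,0,0],[0,0,0],0.045]
    - [[0,0,0],[0,0,0],0.03]
    - [[0,0,0],[0,0,0],0.01]
    - [[0,0,0],[0,0,0],0.01]
    - [[0,0,0],[0,0,0],0.01]
    - [[0,0,0],[0,0,0],0.01]
    - [[0,0,0],[0,0,0],0.01]

```text
clock: 9.7
tool_pos: [0.5765, -0.2254, 0.0888]
tcp_rot: [-0.0, 0.808, 0.589, -0.001]
force: [-3.4, 1.0, 12.8]
gripper_width: 0.0234
```

Emit:
arm_command:
  targets:
    - [[0,0,-0.01],[0,0,0],0.01]
    - [[0,0,-0.025],[0,0,0],0.01]
    - [[0,0,-0.05],[0,0,0],0.01]
    - [[0,0,-0.08],[0,0,0],0.01]
    - [[0,0,-0.11],[0,0,0],0.01]
    - [[0,0,-0.11],[0,0,0],0.01]
    - [[0,0,-0.11],[0,0,0],0.01]

```text
clock: 10.58
tool_pos: [0.5763, -0.2253, 0.1985]
tcp_rot: [-0.0, 0.808, 0.589, -0.001]
force: [-0.4, -0.6, -1.5]
gripper_width: 0.023
```

Run:
```python
from h import *
o=robot.get_obs(); print(o['joints'].round(2))
d,P,T=look("side"); f=d["frame"].astype(int); cv2.imwrite("pics/f.png",cv2.resize(d["frame"][100:260,280:440],None,fx=4,fy=4))
g=(f[...,1]>f[...,2]*1.3)&(f[...,1]>f[...,0]*1.2)&(P[...,0]>.5)&(P[...,2]>.06)
p=P[g]; print(len(p),p.mean(0),np.nanpercentile(p[:,2],[2,98]))
goto(.53,0,.23,85); goto(.5385,.2695,.20,99.5)
```

```text
[ 0.7   0.38 -0.52  1.49  0.19  1.33 -0.15]
367 [ 0.56940941 -0.20760534  0.2344411 ] [0.09000503 0.3756519 ]
[ 0.2004 -0.1128 -0.0319] [-0.003  0.001 -0.223]
[ 0.4596 -0.1869 -0.0019] [-0.003  0.    -0.476]
```

View pics/f.png

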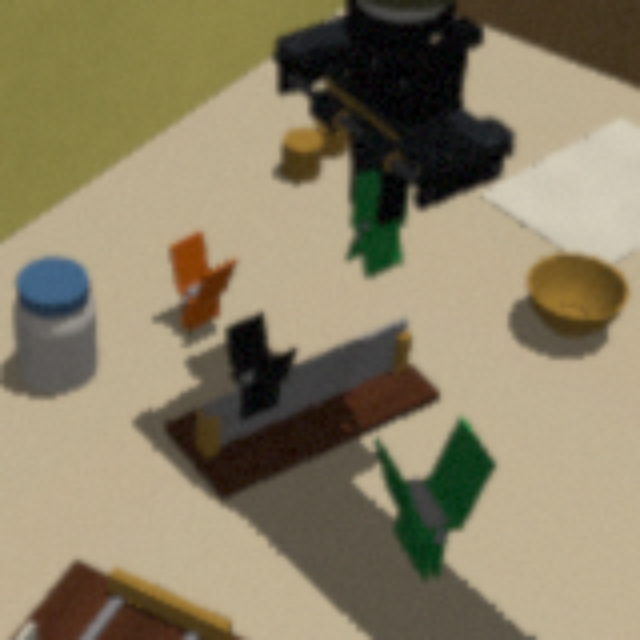

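The clip is lifted and upright in the fingers at (375,225), and the black clip is still on the rack. I'll carry the green one over the card.

Emit:
arm_command:
  targets:
    - [[0.02,-0.01,-0.03],[0,0,0],0.01]
    - [[0.07,-0.04,-0.032],[0,0,-0.07],0.01]
    - [[0.12,-0.07,-0.032],[0,0,-0.14],0.01]
    - [[0.16,-0.09,-0.032],[0,0,-0.18],0.01]
    - [[0.2,-0.11,-0.032],[0,0,-0.22],0.01]
    - [[0.25,-0.12,-0.032],[0,0,-0.27],0.01]
    - [[0.3,-0.135,-0.032],[0,0,-0.32],0.01]
    - [[0.35,-0.15,-0.03],[0,0,-0.37],0.01]
    - [[0.4,-0.17,-0.02],[0,0,-0.42],0.01]
    - [[0.44,-0.18,-0.01],[0,0,-0.476],0.01]
    - [[0.459,-0.187,-0.002],[0,0,-0.476],0.01]
    - [[0.459,-0.187,-0.002],[0,0,-0.476],0.01]
    - [[0.459,-0.187,-0.002],[0,0,-0.476],0.01]

```text
clock: 12.25
tool_pos: [0.5385, 0.2678, 0.1997]
tcp_rot: [-0.001, 0.647, 0.763, -0.001]
force: [0.4, -1.7, -0.7]
gripper_width: 0.0229
```

Run:
```python
from h import *
o=robot.get_obs(); print(o['joints'].round(2))
d,P,T=look("side"); f=d["frame"].astype(int); cv2.imwrite("pics/g.png",cv2.resize(d["frame"][180:330,210:360],None,fx=4,fy=4))
S=(abs(P[...,0]-.53)<.08)&(abs(P[...,1]-.25)<.12)
g=(f[...,1]>f[...,2]*1.3)&(f[...,1]>f[...,0]*1.2)&S&(P[...,2]>.1)
p=P[g]; print(len(p),p.mean(0),p.min(0),p.max(0))
red=(f[...,2]>f[...,1]*1.8)&(f[...,2]>70)&S&(P[...,2]>.06); p=P[red]; print("red",len(p),p.mean(0),p.min(0),p.max(0))
w=S&(P[...,2]>.09)&(P[...,2]<.122)&~g&(f.min(-1)>70); p=P[w]; print("card",len(p),cv2.minAreaRect((p[:,:2]*1000).astype(np.float32)),p[:,2].max())
def pix(q): c=T[:3,:3].T@(np.array(q)-T[:3,3]); return [d["fx"]*c[0]/c[2]+d["cx"],d["fy"]*c[1]/c[2]+d["cy"]]
t=o["tool_pos"]; print("mark px crop",(np.array(pix([.5385,.267,.115]))-[210,180])*4,"mouth",(np.array(pix([t[0],t[1]-.002,t[2]-.053]))-[210,180])*4)
goto(.538,.269,.150,99.5)
```

```text
[ 0.11  0.41 -0.83  1.52  0.31  1.35 -0.59]
401 [0.52131095 0.27642629 0.25223623] [0.45053955 0.23548603 0.14774684] [0.60867303 0.31925338 0.38387181]
red 2 [0.53682681 0.27586214 0.11513179] [0.53556796 0.27467432 0.11476551] [0.53808566 0.27704996 0.11549807]
card 134 ((540.3158569335938, 252.18023681640625), (6.07326602935791, 94.10765838623047), 10.434786796569824) 0.1185131681791266
mark px crop [240.26503823 387.57483081] mouth [237.32154904 356.70927466]
[ 0.0016 -0.0003  0.05  ] [-0.003  0.    -0.002]
```

View pics/g.png

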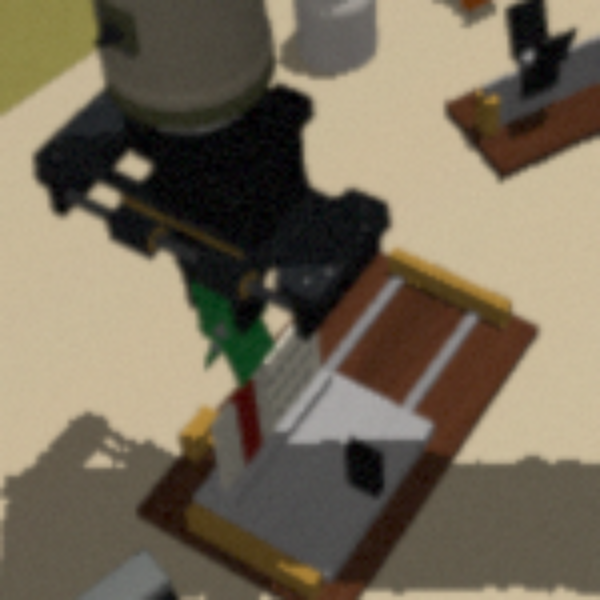

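The stripe top at (243,388) and the jaw tips centred near (236,357) match the predictions to about 1 mm. The card is still home, so I'll lower the clip.

Emit:
arm_command:
  targets:
    - [[0.001,0,0.01],[0,0,0],0.01]
    - [[0.001,0,0.018],[0,0,0],0.01]
    - [[0.001,0,0.026],[0,0,0],0.01]
    - [[0.001,0,0.034],[0,0,0],0.01]
    - [[0.001,0,0.041],[0,0,0],0.01]
    - [[0.001,0,0.046],[0,0,0],0.01]
    - [[0.001,0,0.046],[0,0,0],0.01]
    - [[0.001,0,0.046],[0,0,0],0.01]

```text
clock: 13.3
tool_pos: [0.5385, 0.2686, 0.1543]
tcp_rot: [-0.001, 0.647, 0.763, -0.001]
force: [-0.2, 0.6, -1.0]
gripper_width: 0.0231
```

Run:
```python
from h import *
o=robot.get_obs(); print(o['force'],o['tool_pos'],o['gripper_width'])
ims=[]
d,P,T=look("side"); ims.append(cv2.resize(d["frame"][230:330,230:330],(500,500),interpolation=cv2.INTER_CUBIC))
f=d["frame"].astype(int);S=(abs(P[...,0]-.54)<.06)&(abs(P[...,1]-.26)<.06)
g=(f[...,1]>f[...,2]*1.3)&(f[...,1]>f[...,0]*1.2)&S&(P[...,2]>.07)&(P[...,2]<.18)
p=P[g]; print(len(p),p.mean(0),p.min(0),p.max(0))
d,P,T=look("top"); S=(abs(P[...,0]-.54)<.03)&(abs(P[...,1]-.25)<.1)&(P[...,2]>.1)&(P[...,2]<.12)
p=P[S]; print("top card",len(p),cv2.minAreaRect((p[:,:2]*1000).astype(np.float32)))
cv2.imwrite("pics/i.png",ims[0])
```

```text
[-0.22174063  0.57779296 -0.98705113] [0.53851453 0.26863941 0.15428241] 0.023126266438556413
203 [0.53178876 0.27215753 0.13590215] [0.51576856 0.23524941 0.08065292] [0.55356669 0.28687361 0.17967778]
top card 86 ((540.308349609375, 224.61854553222656), (73.95438385009766, 28.57072639465332), 88.83280181884766)
```

View pics/i.png

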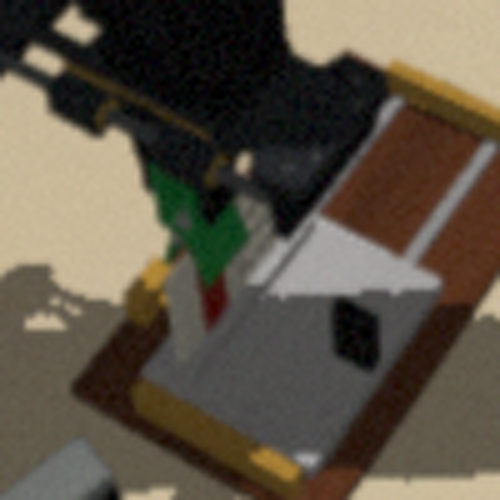

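The near jaw hangs in front of the card over the stripe at (213,290), with the far jaw behind it at (175,245). The wrist force matches the free-hanging reading, so nothing is touching. I'm handing in.

```bash
python3 -c "
from h import *
print(hand_in()); o=robot.get_obs(); print(o['clock'],o['force'],o['gripper_width'])"
```

```text
the job is handed in; nothing more can be done
None
the job is handed in; nothing more can be done
```

I handed the job in at about 13.4 s on the robot's clock. `hand_in` gives no verdict, so what follows rests on my own checks.

**Carriage:** I pushed it home past the catch with closed fingers. It travelled about 75 mm to the brass stop. I let go of the tab, and the picture taken afterwards shows it still home.

**Clip:** I squeezed the smaller green clip on the rack to a 23 mm finger opening, which is its full squeeze. I then lifted it off and lowered it, still open, over the card at the red stripe.

**Last checks:**
- The jaws sit on either side of the card, with the tips about 14 mm below its edge, worked out from the hand's height.
- The clip is within about 1 mm of the card's mid-plane by the earlier side and top measurements.
- It is 1–5 mm from the stripe's centre, depending on which reading I use; the limit is 12 mm.
- The wrist force was no different from when the clip hung free, so I saw no sign of contact.
- The black clip, stapler, jar and bowl did not look disturbed in the side pictures. I did not measure them again.

**Disagreements:**
- During the push the wrist briefly read about 20 N, more than the 8 N expected of the catch but far below the 120 N limit.
- The final top-camera fit of the card was no use because the gripper blocked the view.
- The lowest green point in the depth image read 81 mm, against the roughly 101 mm I worked out for the jaw tips. I took it as noise at the jaw's edge. If it were real, the tips would be at the 34 mm depth limit.

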